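# Pack a set of three candle tins

### The job

Make up a set of three on the wooden packing board: push the three candle tins, one at a time, through the open gate into the lane until they stand in a single row against its end stop, then push the swing gate fully shut behind them. Slide the tins flat along the board with the fingertips and never lift or tip them, and leave the matchboxes, the soap, the bell and the tumbler where they are.

Things in the scene. Friction and masses are not known exactly. Their poses are not given: they have to be found in the camera images.
- packing_tray: Wooden packing board, fixed to the table. Origin on its underside at the middle of the gate; z up, +x from the field through the gate into the lane, +y to the left as one looks that way. Floor 12 mm above the origin; field at x < 0, lane at x > 0. All rims and rails are 14 mm wide and 16 mm high: their tops lie 28 mm above the origin. The lane points to the robot's right.
- lane_end (a point): Middle of the foot of the end stop's inner face, on the lane floor, x = +187 mm on the board; axes as the board. The lane runs from x = 0 to here, 68 mm wide between its rails (inner faces at y = +34 and -34 mm, ends rounded). The three tins in a row against the end stop take 180 mm and leave 7 mm before the shut gate.
- field_mid (a point): Middle of the field's floor, x = -137 mm on the board; axes as the board. The field is 274 mm long (x = -274 mm to 0) and 264 mm wide between its rims. Two straight cheeks, like the rims, lead in to the gate at about 45 degrees, from (-93, +139) and (-93, -139) mm to (-3, +53) and (-3, -53) mm on the board.
- swing_gate (a joint): Swing gate at the lane's mouth, rad, on an upright pin (gate_hinge). 0 = shut: leaf across the mouth against both rails' ends, its inner face at x = 0 on the board, free end to -y. At angle a the leaf points from the pin along (-sin a, -cos a) in the board's x, y: at 1.57 straight back over the field, beyond that aside to +y. Starts open at 1.75 to 2.2, stop at 2.25.
- gate_hinge (a point): The gate's pin axis, at x = -4 mm, y = +43 mm on the board, 20 mm above its floor. Fixed to the board; its axes are the board's.
- gate_end (a point): Mid-thickness of the gate leaf, 70 mm from the pin, 20 mm above the board's floor; moves with the gate. The leaf is 8 mm thick, 80 mm long from the pin and stands from 4 to 36 mm above the floor, 20 mm higher than the rails, so it can be pushed above them. Light friction (0.03 N m, about 0.5 N at the end) keeps it where it is left.
- candle_0: Largest candle tin, an upright round sage tin with a pale band, 63 mm across, 43 mm high, about 0.2 kg, loose on the board's field. Origin at the centre of its underside, z up.
- candle_1: Middle candle tin, alike, 60 mm across, 41 mm high. Origin at the centre of its underside.
- candle_2: Smallest candle tin, alike, 57 mm across, 39 mm high. Origin at the centre of its underside.
- matchbox_0: Flat matchbox, 36 x 54 x 14 mm, loose at the back of the board's field; must not be moved. Origin at the centre of its underside.
- matchbox_1: Another matchbox, 36 x 54 x 14 mm, on the table on the lane's left (+y) side near its end; must not be moved. Origin at the centre of its underside.
- soap_0: Bar of soap, 51 x 75 x 25 mm, on the table on the lane's left (+y) side; must not be moved. Origin at the centre of its underside.
- brass_bell: Brass hand bell, 62 mm across, 100 mm high, standing on the table beyond the lane; must not be moved. Origin at the centre of its underside.
- tumbler_0: Pink glass tumbler, 69 mm across, 100 mm high, standing to the right of the lane's end; must not be moved. Origin at the centre of its underside.
Mind the look-alikes: they are no part of the job. Leave any black look-alike of the candle_0 alone. Leave any green look-alike of the candle_2 alone.

How it is judged:
By the outcome, as a careful person would: the job done as asked, in the order asked, and still so for the second after the job is handed in, with the robot touching nothing.
It also fails if it takes over 72 s, if anything falls off the work surface, if the arm or the gripper's body presses on something with over 40 N, if the wrist force passes 120 N, or if a joint passes its speed limit or range.

### The arm

A 7-joint arm with a two-finger parallel gripper is mounted at the origin on a cart in front of the work surface, level with it; the furniture and walls round the work are solid. World frame = base frame: x ahead of the robot, y to its left, z up, the work surface at z = 0. Lengths are in m, angles in rad, forces in N, time in s.
With the tool pointing down it reaches from about 0.425 to 1.025 m from the base axis. Payload 9.4 kg.
Tool frame: the origin (TCP) lies midway between the tips of the shut fingers; the grasp point (between the pads) lies 19 mm behind it (env.hold_point_z is the x of the grasp point in the tool frame, in m); x points along the fingers, y is the direction in which the jaws open and shut, and the axes are right-handed (so a half turn about x gives the same grasp; the last joint's range is limited). The gripper opens to 85 mm and grips with 20 to 120 N. Pads are 22 mm wide; open, the fingers measure 114 mm over their backs; the gripper's body (76 mm by 85 mm) begins 54 mm behind the grasp point. The pads swing forward as they close: fully open they stand 13 mm farther back than shut.
Start: joints at [1.118, 0.599, -0.003, 1.599, 0.002, 0.943, -0.08], TCP at [0.266, -0.674, 0.231] pointing down, gripper open.
Joint ranges: [-2.57, 2.57], [-0.35, 1.97], [-1.29, 1.29], [0.11, 2.56], [-1.05, 4.19], [0.11, 1.86], [-2.63, 2.63]. Speed limits (rad/s): [2.22, 2.22, 3.01, 3.01, 3.14, 3.14, 3.14].

### API

Orientations are given as a rotation vector (axis times angle).
In Python, from cell import env, fingers, kinematics, observe, cams gives the robot as it stands. The module is installed in compiled form; this text tells all that it offers. Calls block until the motion is done:
- env.move_to(position, orientation): joint-space move of the TCP to a pose.
- env.move_linear(position, attitude=None, velocity=0.15): straight line of the TCP; attitude=None keeps the orientation; velocity is the mean speed in m/s.
- env.goto_joints(angles): joint-space move.
- fingers.gripper_to(opening, newtons=None): finger opening in m; newtons is the grip in N (None keeps the last); returns when the fingers have stopped.
- env.pause(seconds).
- kinematics.inverse_kinematics(position, orientation): joint angles nearest the present ones, or None.
- observe(): the state.
- cams.get_image(name): name is "scene" or "side" or "wrist"; returns a dict with "image" (384x512x3 uint8, red, green, blue), "range_z" (384x512 float32, m along the optical axis (not along the pixel's ray), 0 where there is no reading), "vfov" (degrees; the focal length in pixels is half the picture's height over the tangent of half this angle, whatever the lens; pixels are square), "cx", "cy" (the principal point, pixels), "rvec" (rotation vector, rad) and "tvec" (3), from world to camera coordinates, as OpenCV has them. Camera axes: x right, y down, z forward; pixel columns grow to the right and rows downward; lengths in m; the calibration is good to about 2 mm. A picture is of the moment at which its call begins.
A pose or a line that the arm cannot do raises env.IKError and nothing moves.
- env.job_done(): hands the job in, once; it reports no verdict.
The state is a dict: "t": time; "joints": joint angles; "qvel": joint speeds; "tau": joint torques, N m; "ee_pos": TCP position; "tool_rot": TCP orientation; "wrist_force": force on the tool from outside, world axes, zero at the start; "ft_torque": the same for the moment, N m; "finger_gap": finger opening in m.
Only numpy, scipy, OpenCV 4.12 (cv2) and the standard library are available. Lean on these libraries where they do the work, as an engineer would, in place of code of your own. Each camera call takes 0.05 s, during which the arm holds its last target.

## Working session

There is one attempt and no reset: what is moved stays moved. The work goes in short steps, each a Python script; the robot and the scene stay as the last script left them, time stands still between calls to the robot, and variables do not carry over. Pictures are saved under pics/ and viewed, and the job is handed in when it is done.

```bash
ls; mkdir -p pics
cat > h.py <<'E'
import numpy as np, cv2
from cell import env, fingers, kinematics, observe, cams
def snap(n,fn=None):
    d=cams.get_image(n)
    if fn: cv2.imwrite('pics/'+fn,d['image'][:,:,::-1])
    return d
def cam(d):
    R=cv2.Rodrigues(np.array(d['rvec'],float))[0]; t=np.array(d['tvec'],float).ravel()
    f=d['image'].shape[0]/2/np.tan(np.radians(d['vfov'])/2)
    return R,t,f
def ray(d,u,v,z):
    R,t,f=cam(d); c=-R.T@t
    r=R.T@np.array([(u-d['cx'])/f,(v-d['cy'])/f,1.]); return c+r*(z-c[2])/r[2]
def cloud(d):
    R,t,f=cam(d); Z=d['range_z']; v,u=np.mgrid[:Z.shape[0],:Z.shape[1]]
    P=np.stack([(u-d['cx'])/f*Z,(v-d['cy'])/f*Z,Z],-1); W=(P-t)@R; W[Z==0]=np.nan
    return W
def proj(d,p):
    R,t,f=cam(d); q=R@np.array(p)+t; return f*q[0]/q[2]+d['cx'],f*q[1]/q[2]+d['cy']
E
python3 - <<'E'
from h import *
for n in ['scene','side','wrist']:
    d=snap(n,n+'0.png'); R,t,f=cam(d); print(n,d['vfov'],-R.T@t,R[2])
o=observe();print(o['t'],o['ee_pos'],o['tool_rot'],o['finger_gap'],env.hold_point_z)
E
```

```text
pics
scene 57.35690091253511 [-0.0204006  -0.71856008  0.42054794] [ 0.593787    0.71756089 -0.3640376 ]
side 53.17316982472609 [0.56530567 0.81834604 0.62107573] [-0.03681428 -0.83159804 -0.55415648]
wrist 60.275219800411676 [ 0.33848618 -0.64644233  0.37251159] [-0.28297058 -0.11068367 -0.95272072]
0.15 [ 0.26597209 -0.674072    0.23060201] [ 2.01603297  0.3846802  -2.01670352] 0.0851535115123028 -0.0187
```

View pics/scene0.png

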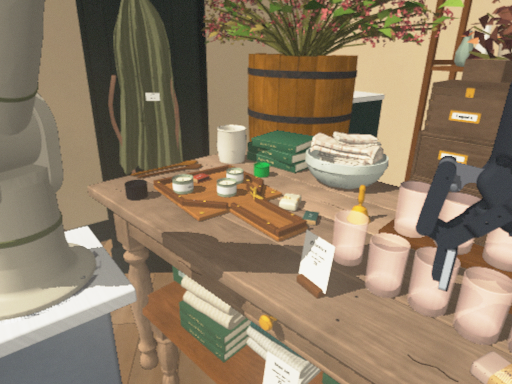

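View pics/side0.png

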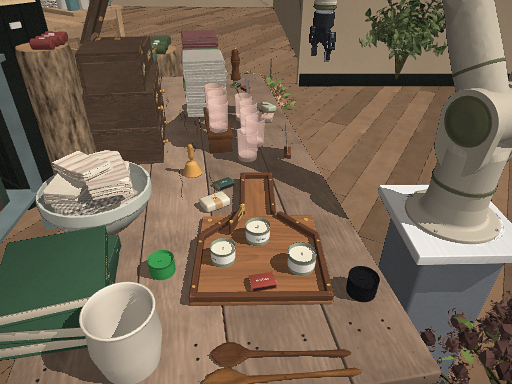

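View pics/wrist0.png

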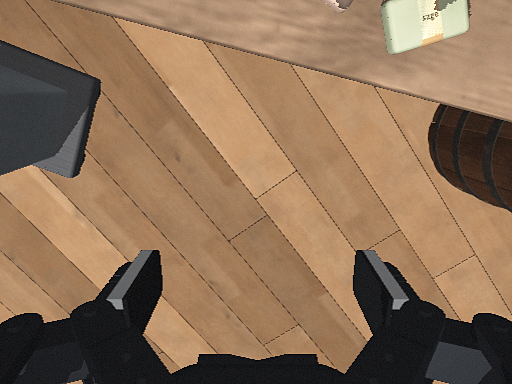

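The side view shows the three sage tins on the board at about (222,252), (258,231) and (301,259). The look-alikes are both off the board: black at (362,284), green at (161,265). The matchbox in the field is at (262,282), and the gate leaf is near (238,217). I'll check these in a close crop and measure.

```bash
cat > p1.py <<'E'
from h import *
d=snap('side'); im=d['image']; W=cloud(d)
cv2.imwrite('pics/side_crop.png',cv2.resize(im[165:310,140:390],None,fx=3.2,fy=3.2,interpolation=cv2.INTER_CUBIC)[:,:,::-1])
np.savez('side.npz',**{k:np.array(v) for k,v in d.items()})
for u,v in [(222,246),(258,226),(301,252),(362,272),(161,256),(262,282),(238,215),(215,275),(265,300),(256,178),(240,205),(215,203),(223,184)]:
    print((u,v),W[v,u].round(4),im[v,u])
E
python3 p1.py
```

```text
(222, 246) [0.6128 0.16   0.041 ] [243 232 207]
(258, 226) [0.5286 0.0927 0.0432] [153 144 127]
(301, 252) [0.4376 0.1893 0.045 ] [199 184 159]
(362, 272) [0.3138 0.2422 0.0334] [28 25 28]
(161, 256) [0.7484 0.176  0.0289] [ 65 157  83]
(262, 282) [0.5269 0.2573 0.0258] [165  76  63]
(238, 215) [0.5769 0.045  0.0415] [191 155  85]
(215, 275) [0.627  0.2197 0.0107] [150 101  66]
(265, 300) [0.5225 0.2951 0.0142] [75 48 33]
(256, 178) [ 0.523  -0.1809  0.0119] [96 64 41]
(240, 205) [0.5717 0.0117 0.0486] [100  80  43]
(215, 203) [ 0.6399 -0.0391  0.0204] [228 195 149]
(223, 184) [ 0.6223 -0.1485  0.0122] [69 88 78]
```

View pics/side_crop.png

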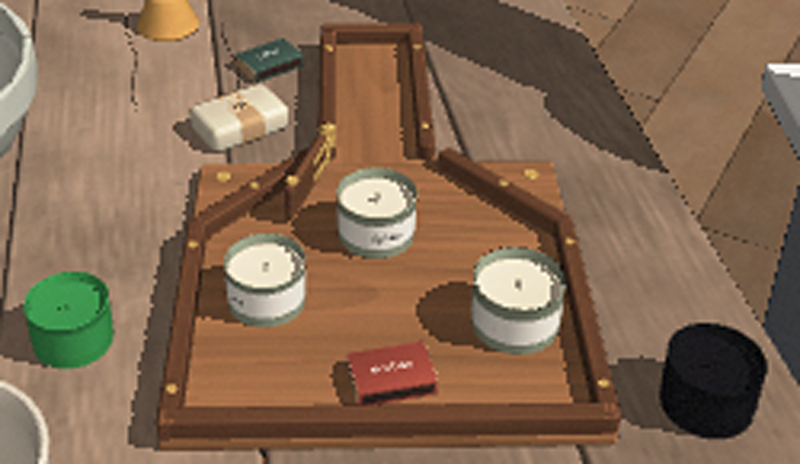

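```bash
cat > p2.py <<'E'
from h import *
z=np.load('side.npz'); d={k:z[k] for k in z.files}; W=cloud(d)
# top view height map 1mm: x 0.35..0.7 , y -0.25..0.33
S=1000
H=np.zeros((600,400),np.float32)
I=np.zeros((600,400,3),np.uint8)
m=np.isfinite(W[...,0])
for p,c in zip(W[m],d['image'][m]):
    i=int((0.33-p[1])*S); j=int((p[0]-0.33)*S)
    if 0<=i<600 and 0<=j<400 and p[2]<0.08: 
        for a in (0,1):
            for b in (0,1):
                if i+a<600 and j+b<400 and p[2]>=H[i+a,j+b]: H[i+a,j+b]=p[2]; I[i+a,j+b]=c
v=np.clip(H/0.05*255,0,255).astype(np.uint8)
cv2.imwrite('pics/top.png',np.hstack([I[:,:,::-1],cv2.applyColorMap(v,cv2.COLORMAP_JET)]))
E
python3 p2.py
```

```text
(no output)
```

View pics/top.png

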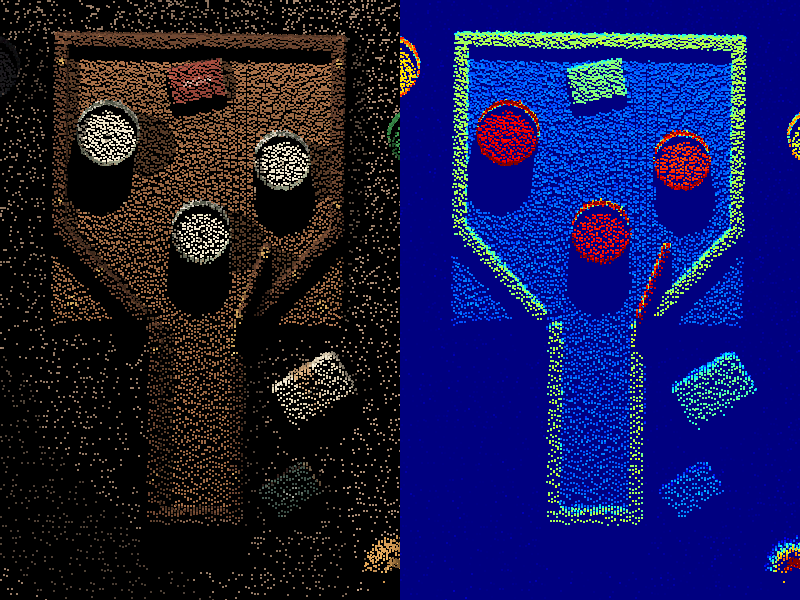

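```bash
cat > p3.py <<'E'
from h import *
z=np.load('side.npz'); d={k:z[k] for k in z.files}; W=cloud(d)
P=W[np.isfinite(W[...,0])]
T=P[(P[:,2]>0.0245)&(P[:,2]<0.0315)]
def strip(x0,x1,y0,y1,ax):
    q=T[(T[:,0]>x0)&(T[:,0]<x1)&(T[:,1]>y0)&(T[:,1]<y1)]
    a,b=(q[:,0],q[:,1]) if ax=='x' else (q[:,1],q[:,0])
    k=np.polyfit(a,b,1); r=b-np.polyval(k,a)
    k[1]+=(np.percentile(r,2)+np.percentile(r,98))/2
    print(len(q),'slope',k[0].round(4),'width',np.ptp(np.percentile(r,[2,98])).round(4),'at',np.polyval(k,a.mean()).round(4),'mean',a.mean().round(4),'z',np.median(q[:,2]).round(4)); return k
strip(.40,.66,.27,.31,'x')   # back rim
strip(.375,.405,.12,.27,'y'); strip(.65,.685,.12,.27,'y')
strip(.47,.495,-.16,-.01,'y'); strip(.555,.58,-.16,-.01,'y')
strip(.49,.56,-.2,-.165,'x')
fl=P[(P[:,0]>.5)&(P[:,0]<.55)&(P[:,1]>-.14)&(P[:,1]<0)];print('floor',np.median(fl[:,2]))
# tins: pale wax / rim
for n,(x,y) in dict(a=(.437,.195),b=(.611,.17),c=(.531,.10)).items():
    q=P[(np.hypot(P[:,0]-x,P[:,1]-y)<.045)&(P[:,2]>.034)]
    c,r=cv2.minEnclosingCircle(q[:,:2].astype(np.float32)); print(n,c,2*r,np.percentile(q[:,2],[50,98]))
    q=q[q[:,2]>np.percentile(q[:,2],98)-.003]
    A=np.c_[2*q[:,:2],np.ones(len(q))]; s=np.linalg.lstsq(A,(q[:,:2]**2).sum(1),rcond=None)[0]; print('  fit',s[:2],2*np.sqrt(s[2]+s[0]**2+s[1]**2),len(q))
g=P[(P[:,0]>.56)&(P[:,0]<.61)&(P[:,1]>.0)&(P[:,1]<.1)&(P[:,2]>.036)]
g=g[(g[:,1]<.105)]
l=cv2.fitLine(g[:,:2].astype(np.float32),cv2.DIST_HUBER,0,.001,.001).ravel();print('gate',l,g.min(0),g.max(0))
m=P[(P[:,2]>.06)&(P[:,1]<-.1)&(P[:,1]>-.6)&(P[:,0]>.3)&(P[:,0]<.9)&(P[:,2]<.12)]
H,_,_=np.histogram2d(m[:,0],m[:,1],bins=[np.arange(.3,.91,.03),np.arange(-.6,-.09,.03)]);
for i,j in np.argwhere(H>8): print(round(.315+.03*i,3),round(-.585+.03*j,3),int(H[i,j]),end=' | ')
E
python3 p3.py
```

```text
711 slope -0.0155 width 0.0137 at 0.2895 mean 0.5297 z 0.0268
279 slope 0.0129 width 0.0133 at 0.3901 mean 0.1994 z 0.0268
293 slope 0.014 width 0.013 at 0.6675 mean 0.2007 z 0.027
135 slope 0.0195 width 0.0128 at 0.4841 mean -0.08 z 0.027
132 slope 0.0018 width 0.0118 at 0.5659 mean -0.0865 z 0.0272
75 slope 0.019 width 0.0184 at -0.1846 mean 0.5268 z 0.0269
floor 0.011254569503406689
a (0.4382539689540863, 0.19773918390274048) 0.06668974459171295 [0.04486487 0.05498393]
  fit [0.43748871 0.19777979] 0.061906313950047975 72
b (0.6113941669464111, 0.17062002420425415) 0.06069757789373398 [0.04181751 0.05033011]
  fit [0.61122786 0.17030095] 0.05573311388354873 69
c (0.5303816199302673, 0.09847890585660934) 0.06489215791225433 [0.04358648 0.05257682]
  fit [0.53031817 0.09883642] 0.059124935455307864 55
gate [0.36363754 0.9315405  0.58278215 0.05334188] [0.56001321 0.00785499 0.03636387] [0.59864161 0.09661622 0.05336078]
0.495 -0.465 39 | 0.495 -0.435 20 | 0.495 -0.405 48 | 0.525 -0.555 56 | 0.525 -0.495 17 | 0.525 -0.465 55 | 0.525 -0.405 54 | 0.525 -0.375 27 | 0.525 -0.345 21 | 0.525 -0.315 84 | 0.555 -0.585 9 | 0.555 -0.555 48 | 0.555 -0.495 59 | 0.555 -0.465 15 | 0.555 -0.435 20 | 0.555 -0.405 9 | 0.555 -0.375 70 | 0.555 -0.315 84 | 0.555 -0.285 17 | 0.585 -0.585 9 | 0.585 -0.345 14 | 0.585 -0.315 43 | 0.615 -0.435 10 | 0.615 -0.405 66 | 0.615 -0.375 66 | 0.645 -0.375 163 | 0.675 -0.435 11 | 0.675 -0.405 52 | 0.675 -0.375 56 | 0.705 -0.585 11 | 0.705 -0.555 28 | 0.705 -0.525 11 | 0.705 -0.495 9 | 0.705 -0.225 22 | 0.735 -0.225 42 | 0.825 -0.405 14 | 0.825 -0.375 19 | 0.825 -0.345 21 | 0.825 -0.315 99 | 0.855 -0.585 9 | 0.855 -0.555 11 | 0.855 -0.525 13 | 0.855 -0.465 18 | 0.855 -0.435 13 | 0.855 -0.315 144 | 0.855 -0.285 28 | 0.855 -0.135 41 | 0.885 -0.315 37 | 0.885 -0.285 137 | 0.885 -0.135 59 |
```

```bash
cat >> h.py <<'E'
from scipy.spatial.transform import Rotation as Ro
TH=.0145; O=np.array([.5262,.0088]); BX=np.array([-TH,-1.]);BY=np.array([1.,-TH])
def w(bx,by,z): p=O+BX*bx+BY*by; return np.array([p[0],p[1],z])
def tob(p): dd=np.array(p[:2])-O; return np.array([dd@BX,dd@BY])
def rots(jb):
    """tool down, jaw axis along board angle vector jb=(bx,by)"""
    y=np.r_[BX*jb[0]+BY*jb[1],0]; y/=np.linalg.norm(y); x=np.array([0,0,-1.])
    return [Ro.from_matrix(np.c_[x,s*y,np.cross(x,s*y)]).as_rotvec() for s in (1,-1)]
def best(p,jb,force=None):
    q0=np.array(observe()['joints']); c=[]
    for s,r in enumerate(rots(jb)):
        if force is not None and s!=force: continue
        q=kinematics.inverse_kinematics(p,r)
        if q is not None: c.append((np.abs(np.array(q)-q0).max(),s,r,np.array(q)))
    c.sort(key=lambda t:t[0]); return c
E
python3 - <<'E'
from h import *
z=np.load('side.npz'); d={k:z[k] for k in z.files}; W=cloud(d); P=W[np.isfinite(W[...,0])]
for y in np.arange(-.8,.3,.1):
    q=P[(P[:,1]>y)&(P[:,1]<y+.1)&(P[:,0]>.25)&(P[:,0]<.85)]
    print(round(y,1),[ (round(x,2),round(float(np.max(q[(q[:,0]>x)&(q[:,0]<x+.1)][:,2],initial=0)),2)) for x in np.arange(.25,.85,.1)])
print(Ro.from_rotvec(observe()['tool_rot']).as_matrix().round(2))
for p,j in [(w(-.15,0,.15),(0,1)),(w(-.15,0,.032),(0,1)),(w(.118,0,.032),(0,1)),(w(-.226,-.118,.032),(-.57,.82)),(w(-.2,.11,.032),(.69,.72)),(w(-.06,.08,.034),(-.936,.35)),(w(-.02,-.017,.034),(0,-1))]:
    for c in best(p,j): print(p.round(3),c[1],c[3].round(2))
E
```

```text
-0.8 [(np.float64(0.25), 0.35), (np.float64(0.35), 0.03), (np.float64(0.45), 0.1), (np.float64(0.55), 0.23), (np.float64(0.65), 0.23), (np.float64(0.75), 0.23)]
-0.7 [(np.float64(0.25), 0.45), (np.float64(0.35), 0.03), (np.float64(0.45), 0.1), (np.float64(0.55), 0.17), (np.float64(0.65), 0.23), (np.float64(0.75), 0.23)]
-0.6 [(np.float64(0.25), 0.0), (np.float64(0.35), 0.0), (np.float64(0.45), 0.1), (np.float64(0.55), 0.17), (np.float64(0.65), 0.17), (np.float64(0.75), 0.16)]
-0.5 [(np.float64(0.25), 0.0), (np.float64(0.35), 0.0), (np.float64(0.45), 0.1), (np.float64(0.55), 0.17), (np.float64(0.65), 0.17), (np.float64(0.75), 0.24)]
-0.4 [(np.float64(0.25), 0.0), (np.float64(0.35), 0.11), (np.float64(0.45), 0.1), (np.float64(0.55), 0.17), (np.float64(0.65), 0.17), (np.float64(0.75), 0.35)]
-0.3 [(np.float64(0.25), 0.0), (np.float64(0.35), 0.0), (np.float64(0.45), 0.1), (np.float64(0.55), 0.1), (np.float64(0.65), 0.1), (np.float64(0.75), 0.23)]
-0.2 [(np.float64(0.25), 0.0), (np.float64(0.35), 0.0), (np.float64(0.45), 0.03), (np.float64(0.55), 0.03), (np.float64(0.65), 0.01), (np.float
[... 950 characters left out ...]
.98 -1.11  2.09  1.19  0.93  1.59]
[ 0.524 -0.109  0.032] 0 [ 0.24  0.69 -0.2   2.17  0.42  0.32 -0.33]
[ 0.524 -0.109  0.032] 1 [-0.13  0.72  0.35  2.19 -0.73  0.34 -2.32]
[0.411 0.237 0.032] 0 [-0.69  0.66  0.07  2.32 -0.25  0.17  0.21]
[0.411 0.237 0.032] 1 [ 0.06  0.93 -1.11  2.27  1.27  0.85  1.8 ]
[0.639 0.207 0.032] 1 [ 0.22  1.06 -1.11  1.81  1.12  1.05  1.02]
[0.639 0.207 0.032] 0 [-0.38  0.78 -0.03  1.85  0.04  0.51 -1.21]
[0.607 0.068 0.034] 0 [ 0.13  0.78 -0.51  1.98  0.69  0.56  0.34]
[0.607 0.068 0.034] 1 [-0.33  0.74  0.19  2.01 -0.32  0.42 -1.84]
[0.509 0.029 0.034] 1 [-0.07  0.67 -0.14  2.22  0.33  0.26 -0.52]
[0.509 0.029 0.034] 0 [-0.4   0.71  0.35  2.25 -0.81  0.31 -2.5 ]
```

```bash
cat > s1.py <<'E'
from h import *
o=observe(); p=np.array(o['ee_pos'])
fingers.gripper_to(.024)
env.move_linear(p+[0,0,.12],velocity=.25)
c=best(w(-.146,.002,.25),(0,1),0)[0]; env.goto_joints(c[3])
env.move_linear(w(-.146,.002,.034),attitude=rots((0,1))[0],velocity=.2)
o=observe(); print(o['t'],o['ee_pos'],o['finger_gap'],np.array(o['wrist_force']).round(2),np.array(o['joints']).round(2))
a=snap('side','side1.png'); cv2.imwrite('pics/side1c.png',cv2.resize(a['image'][165:310,140:390],None,fx=3.2,fy=3.2,interpolation=cv2.INTER_CUBIC)[:,:,::-1]); snap('wrist','wrist1.png')
E
python3 s1.py
```

```text
5.7333 [0.53072101 0.1550048  0.03475227] 0.024318220809993518 [ 0.15 -0.76  1.1 ] [-0.05  0.74 -0.49  2.11  0.77  0.47 -1.16]
```

View pics/side1c.png

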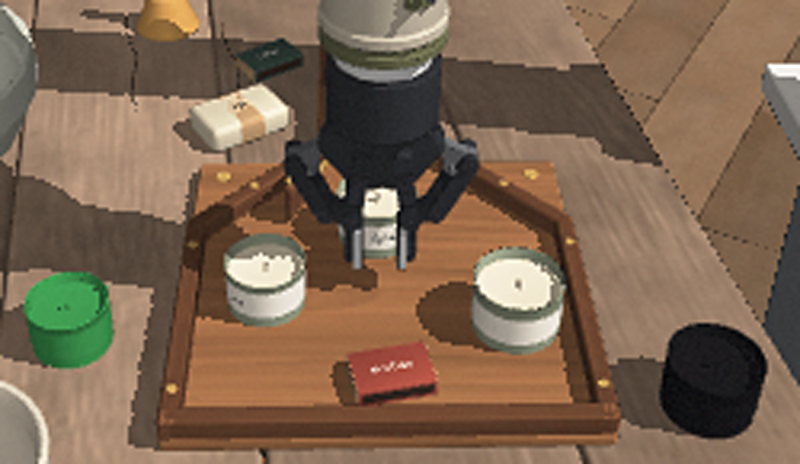

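View pics/wrist1.png

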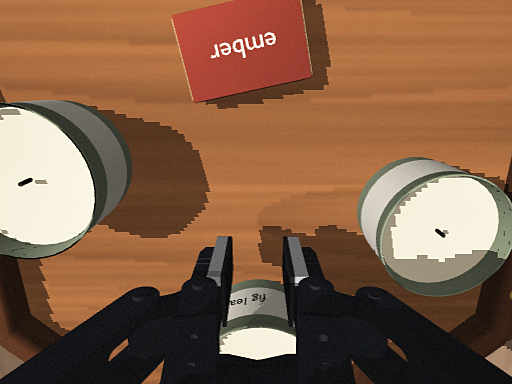

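```bash
cat >> h.py <<'E'
def F(): 
    o=observe(); return np.array(o['wrist_force'])
def push_to_end(bx0,bx1,limit,z=.033,by=0):
    """small steps; stop when the push reaction along +... exceeds limit"""
    b=bx0; log=[]
    while b<bx1:
        b=min(b+.004,bx1); env.move_linear(w(b,by,z),velocity=.05); f=F()
        log.append((round(b,3),round(float(f[1]-F0),1)))
        if f[1]-F0>limit: break
    print(log); return b
F0=0.
E
cat > s2.py <<'E'
import h; from h import *
h.F0=F()[1]; z=.033
for b in (-.10,-.06,-.02,.02,.06,.098):
    env.move_linear(w(b,0,z),velocity=.10); f=F(); print(b,(f-[0,h.F0,0]).round(1))
    if f[1]-h.F0>25: break
else: push_to_end(.098,.126,8)
o=observe();print(o['t'],tob(o['ee_pos']),o['ee_pos'])
E
python3 s2.py
```

```text
-0.1 [0.5 0.7 0.3]
-0.06 [ 0.3  1.  -0.6]
-0.02 [0.4 1.3 0.3]
0.02 [0.1 0.6 0.3]
0.06 [0.3 1.7 0.1]
0.098 [0.3 1.2 0.2]
[(0.102, 0.5), (0.106, 0.7), (0.11, 1.6), (0.114, 1.1), (0.118, 1.2), (0.122, 5.3), (0.126, 15.6)]
10.925 [0.12140675 0.00070448] [ 0.52514431 -0.11259144  0.03348332]
```

```bash
cat > s3.py <<'E'
from h import *
env.move_linear(w(.10,0,.034),velocity=.1)
env.move_linear(w(.06,0,.12),velocity=.25)
u=np.array([.112,.0914]);u/=np.linalg.norm(u); jb=(-u[1],u[0])
s=np.array([-.1877,-.0914])-u*.052
c=best(w(*s,.12),jb,0)[0]; print(c[3].round(2)); env.goto_joints(c[3])
a=snap('side'); cv2.imwrite('pics/side3c.png',cv2.resize(a['image'][165:310,140:390],None,fx=3.2,fy=3.2,interpolation=cv2.INTER_CUBIC)[:,:,::-1])
env.move_linear(w(*s,.034),attitude=rots(jb)[0],velocity=.15)
o=observe();print(o['t'],tob(o['ee_pos']),s,F().round(1)); snap('wrist','wrist3.png')
E
python3 s3.py
```

```text
[-0.09  0.6  -0.81  2.24  0.78  0.61 -0.81]
13.8333 [-0.2278311  -0.12404544] [-0.22798742 -0.12427741] [-0.1 -0.   0.2]
```

View pics/side3c.png

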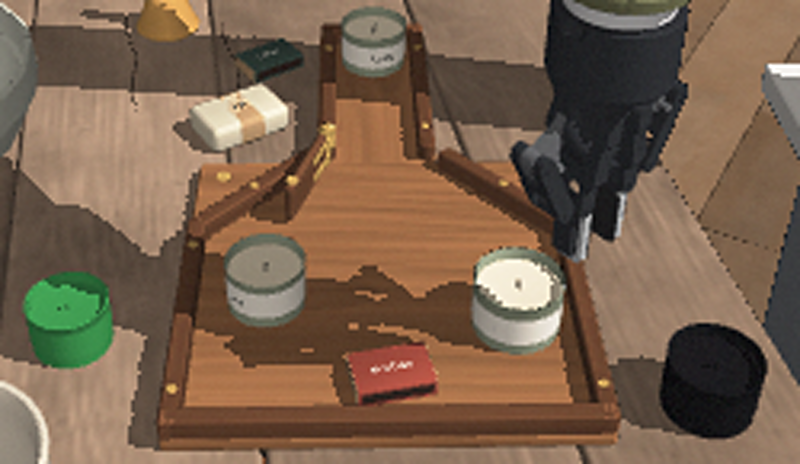

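View pics/wrist3.png

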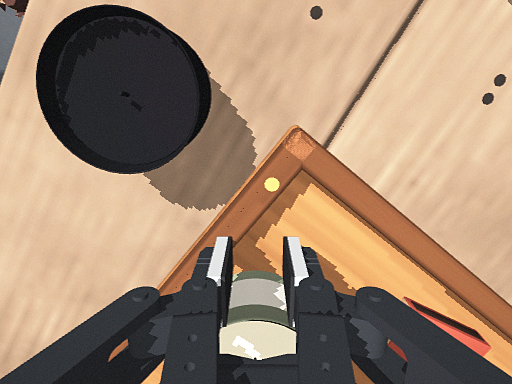

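```bash
cat > s4.py <<'E'
import h; from h import *
f0=F()
u=np.array([.112,.0914]);u/=np.linalg.norm(u)
t=np.array([-.075,0])
e=t-u*.0401
s=tob(observe()['ee_pos'])
for k in (.35,.7,1): 
    env.move_linear(w(*(s+(e-s)*k),.034),velocity=.1); print((F()-f0).round(1))
env.move_linear(w(*(e-u*.015),.034),velocity=.15)
env.move_linear(w(*(e-u*.03),.09),velocity=.2)
a=snap('side'); W=cloud(a); P=W[np.isfinite(W[...,0])]
q=P[(np.hypot(*(P[:,:2]-w(-.075,0,0)[:2]).T)<.05)&(P[:,2]>.036)&(P[:,2]<.06)]; 
c,r=cv2.minEnclosingCircle(q[:,:2].astype(np.float32)); print('tin',tob(c),2*r,len(q))
cv2.imwrite('pics/side4c.png',cv2.resize(a['image'][165:310,140:390],None,fx=3.2,fy=3.2,interpolation=cv2.INTER_CUBIC)[:,:,::-1])
print(observe()['t'])
E
python3 s4.py
```

```text
[-0.1 -1.1 -1.6]
[ 0.4 -1.  -1. ]
[-0.5  0.7 -0.3]
tin [-0.07361757  0.0008208 ] 0.06783231347799301 455
16.6417
```

View pics/side4c.png

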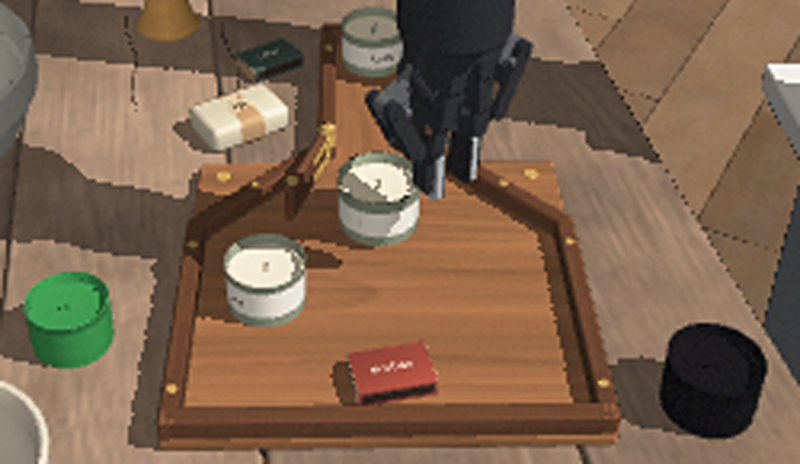

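```bash
cat > s5.py <<'E'
import h; from h import *
c=best(w(-.130,0,.09),(0,1),0)[0]; print(c[3].round(2)); env.goto_joints(c[3])
env.move_linear(w(-.130,0,.034),attitude=rots((0,1))[0],velocity=.15)
h.F0=F()[1]; z=.033; f0=F()
for b in (-.10,-.07,-.05,-.035,-.02,0,.02,.04):
    env.move_linear(w(b,0,z),velocity=.08); f=F()-f0; print(b,f.round(1))
    if f[1]>20: break
else: push_to_end(.04,.066,8)
o=observe();print(o['t'],tob(o['ee_pos']),o['ee_pos'])
E
python3 s5.py
```

```text
[ 0.04  0.66 -0.59  2.1   0.67  0.58 -1.05]
-0.1 [-0.2  0.1 -0.7]
-0.07 [-0.3  0.8 -0.8]
-0.05 [-0.5 -0.3 -0.7]
-0.035 [-0.4 -0.9 -0.3]
-0.02 [-0.1  0.2 -0.8]
0 [-0.4  0.  -0.5]
0.02 [ 0.4  0.1 -0.9]
0.04 [-0.4 -0.3 -0.6]
[(0.044, 0.2), (0.048, -0.1), (0.052, 0.6), (0.056, -0.5), (0.06, 7.2), (0.064, 17.5)]
22.525 [0.05802266 0.00151572] [ 0.52687425 -0.04923244  0.03362369]
```

```bash
cat > s6.py <<'E'
import h; from h import *
env.move_linear(w(.035,0,.034),velocity=.1)
env.move_linear(w(0,0,.12),velocity=.25)
p0=np.array([-.1627,.0827]); t=np.array([-.080,0]); u=t-p0;u/=np.linalg.norm(u); jb=(-u[1],u[0])
s=p0-u*.050
c=best(w(*s,.12),jb,0)[0]; print(c[3].round(2)); env.goto_joints(c[3])
env.move_linear(w(*s,.034),attitude=rots(jb)[0],velocity=.15); f0=F()
snap('wrist','wrist6.png')
e=t-u*.0368
for k in (.35,.7,1): 
    env.move_linear(w(*(s+(e-s)*k),.034),velocity=.1); print((F()-f0).round(1))
env.move_linear(w(*(e-u*.015),.034),velocity=.15)
env.move_linear(w(*(e-u*.03),.09),velocity=.2)
a=snap('side'); W=cloud(a); P=W[np.isfinite(W[...,0])]
q=P[(np.hypot(*(P[:,:2]-w(*t,0)[:2]).T)<.045)&(P[:,2]>.036)&(P[:,2]<.06)]; 
c,r=cv2.minEnclosingCircle(q[:,:2].astype(np.float32)); print('tin',tob(c),2*r,len(q))
cv2.imwrite('pics/side6c.png',cv2.resize(a['image'][165:310,140:390],None,fx=3.2,fy=3.2,interpolation=cv2.INTER_CUBIC)[:,:,::-1])
print(observe()['t'])
E
python3 s6.py
```

```text
[-0.12  0.7  -0.43  1.78  0.41  0.75 -1.57]
[ 0.9 -2.2 -0.7]
[ 0.2 -0.9 -0.5]
[ 0.7 -1.3 -0.7]
tin [-0.07828806 -0.00196368] 0.06167159974575043 365
27.6833
```

View pics/side6c.png

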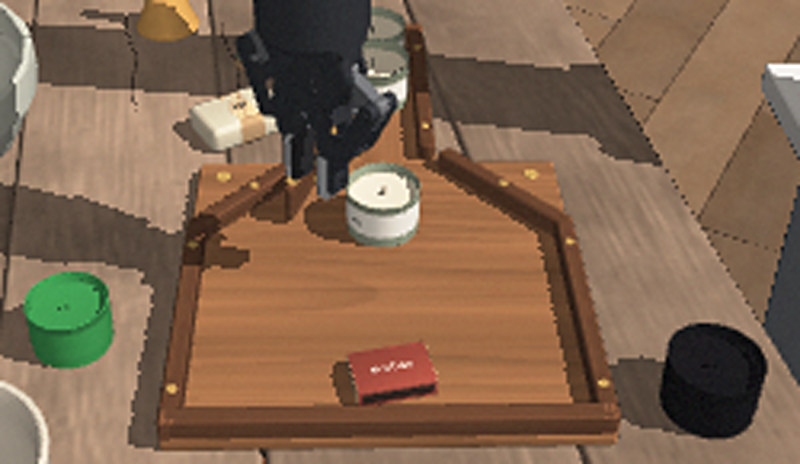

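```bash
cat > s7.py <<'E'
import h; from h import *
c=best(w(-.132,-.001,.09),(0,1),0)[0]; print(c[3].round(2)); env.goto_joints(c[3])
env.move_linear(w(-.132,-.001,.034),attitude=rots((0,1))[0],velocity=.15)
h.F0=F()[1]; z=.033; f0=F()
for b in (-.10,-.07,-.05,-.035,-.02):
    env.move_linear(w(b,0,z),velocity=.08); f=F()-f0; print(b,f.round(1))
    if f[1]>20: break
else: push_to_end(-.02,.010,10)
o=observe();print(o['t'],tob(o['ee_pos']),o['ee_pos'])
env.move_linear(w(-.03,0,.034),velocity=.1)
env.move_linear(w(-.08,0,.16),velocity=.25)
fingers.gripper_to(0)
# clear view
p=w(-.03,.095,.16); jb=(-.936,.35)
for c in best(p,jb): print(c[1],c[3].round(2))
a=snap('side','side7.png'); cv2.imwrite('pics/side7c.png',cv2.resize(a['image'][165:310,140:390],None,fx=3.2,fy=3.2,interpolation=cv2.INTER_CUBIC)[:,:,::-1])
print(observe()['t'],observe()['finger_gap']); snap('wrist','wrist7.png')
E
python3 s7.py
```

```text
[ 0.05  0.66 -0.61  2.1   0.69  0.59 -1.07]
-0.1 [-0.1 -0.3 -0.7]
-0.07 [ 0.3 -0.8  0.3]
-0.05 [-0.4 -1.1 -0.7]
-0.035 [ 0.3 -0.6  0.2]
-0.02 [-0.8 -0.8  0.2]
[(-0.016, -0.1), (-0.012, 0.4), (-0.008, -0.8), (-0.004, -1.0), (0.0, -0.4), (0.004, 8.5), (0.008, 17.6)]
32.675 [0.00169467 0.00144864] [0.52762377 0.00708468 0.03362534]
0 [ 0.48  0.78 -1.04  1.87  0.8   0.99  0.28]
1 [-0.03  0.57 -0.18  1.9   0.15  0.69 -2.25]
34.3083 -0.0001278874686639427
```

View pics/side7c.png

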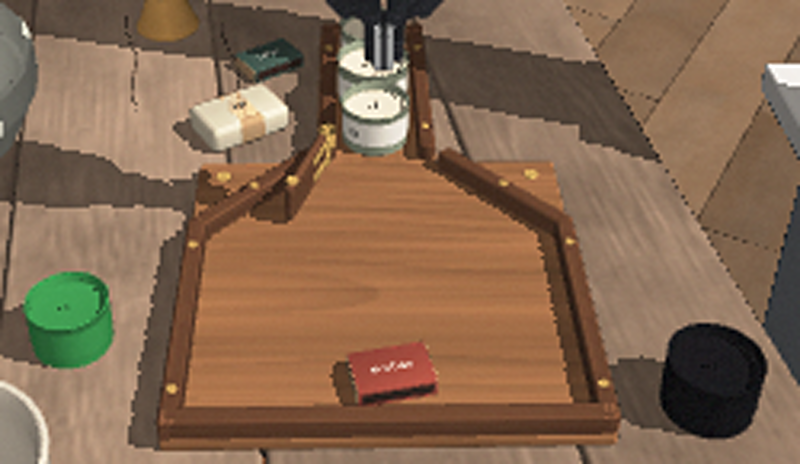

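View pics/wrist7.png

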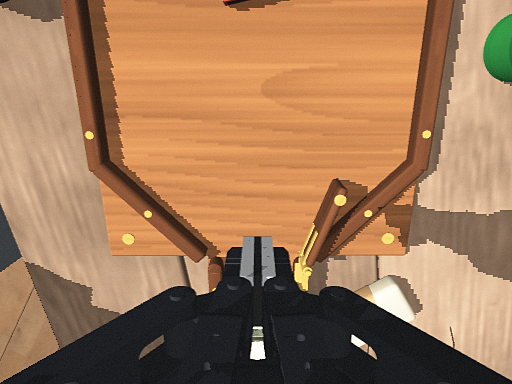

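```bash
cat > s8.py <<'E'
import h; from h import *
pin=np.array([-.004,.043])
def fp(a,clear,r=.055):
    L=np.array([-np.sin(a),-np.cos(a)]); n=np.array([-np.cos(a),np.sin(a)])
    return pin+r*L+n*(.004+.011*abs(np.cos(a))+.0145*abs(np.sin(a))+clear)
z=.035
s=fp(1.93,.012); print(s)
c=best(w(*s,.13),(0,1),0)[0]; print(c[3].round(2)); env.goto_joints(c[3])
env.move_linear(w(*s,z),attitude=rots((0,1))[0],velocity=.12); f0=F(); print(f0.round(1), observe()['ee_pos'])
for a in np.arange(1.9,.05,-.15):
    env.move_linear(w(*fp(a,0),z),velocity=.08); f=F()-f0; print(round(a,2),f.round(1),end=' ')
    if np.abs(f).max()>20: print('STOP');break
o=observe();print(o['t'],tob(o['ee_pos']))
E
python3 s8.py
```

```text
[-0.04373413  0.09364114]
[ 0.27  0.69 -0.69  1.9   0.61  0.78 -0.77]
[ 0.3 -0.3  0.3] [0.62086774 0.0514803  0.03567489]
1.9 [ 0.1  1.1 -0.4] 1.75 [-0.3  1.1  0.3] 1.6 [-0.8  0.5 -1.3] 1.45 [0.1 0.  0.3] 1.3 [ 0.   0.2 -0. ] 1.15 [-0.  -0.2  0. ] 1.0 [-1.1  0.3 -0.2] 0.85 [ 0.1 -1.  -0.6] 0.7 [-0.4  0.5 -0.5] 0.55 [-0.1  0.3  0.5] 0.4 [-0.4  0.5  0. ] 0.25 [-0.5  0.1 -0.3] 0.1 [-0.2  0.5 -0.2] 39.3083 [-0.02504067 -0.01042874]
```

```bash
cat > s9.py <<'E'
import h; from h import *
f0=F()
b=-.025
while b<-.004:
    b+=.003; env.move_linear(w(b,-.016,.035),velocity=.04); f=F()-f0; print(round(b,3),f.round(1),tob(observe()['ee_pos'])[0].round(4))
    if f[1]>12: break
env.move_linear(w(-.045,-.016,.035),velocity=.08)
env.move_linear(w(-.09,-.016,.14),velocity=.2)
c=best(w(-.25,-.02,.25),(0,1),0)[0]; env.goto_joints(c[3])
a=snap('side'); cv2.imwrite('pics/side9c.png',cv2.resize(a['image'][165:310,140:390],None,fx=3.2,fy=3.2,interpolation=cv2.INTER_CUBIC)[:,:,::-1])
b=snap('scene'); cv2.imwrite('pics/scene9c.png',cv2.resize(b['image'][140:250,120:340],None,fx=3.5,fy=3.5,interpolation=cv2.INTER_CUBIC)[:,:,::-1])
snap('wrist','wrist9.png')
W=cloud(a); P=W[np.isfinite(W[...,0])]; B=(P[:,:2]-O)@np.c_[BX,BY]
m=(B[:,0]>-.1)&(B[:,0]<.01)&(B[:,1]>-.045)&(B[:,1]<.05)&(P[:,2]>.034)&(P[:,2]<.055)
g=B[m]; print(len(g),g.min(0),g.max(0)); 
print(cv2.fitLine(g.astype(np.float32),cv2.DIST_HUBER,0,.001,.001).ravel())
print(observe()['t'])
E
python3 s9.py
```

```text
-0.022 [-0.1  0.2  0.2] -0.0219
-0.019 [-0.4 -0.2 -0.2] -0.0188
-0.016 [-0.5  3.6 -0.6] -0.0169
-0.013 [-1.5 11.9 -0.7] -0.0166
-0.01 [-3.4 19.7 -3.4] -0.0163
200 [-0.01072692 -0.03459587] [0.0098617  0.04561554]
[ 0.01768409 -0.9998436  -0.0055416  -0.00193023]
42.9
```

View pics/side9c.png

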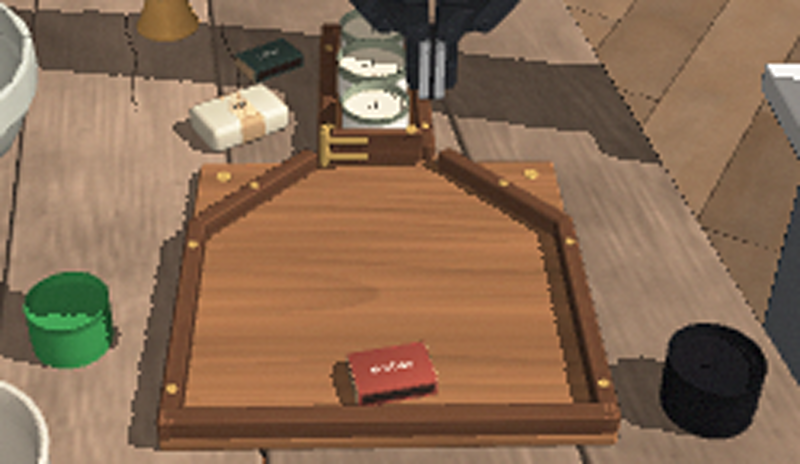

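View pics/scene9c.png

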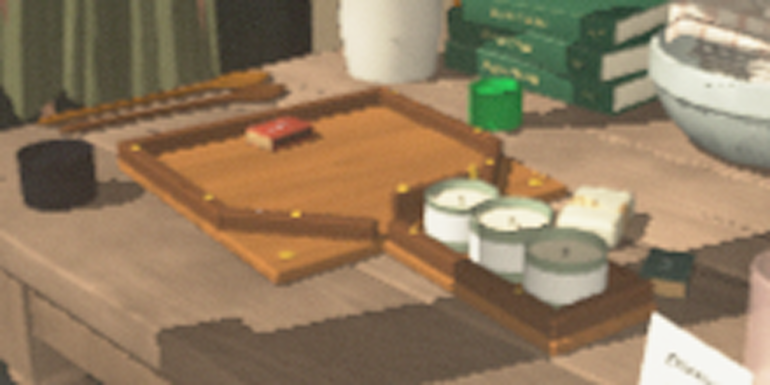

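View pics/wrist9.png

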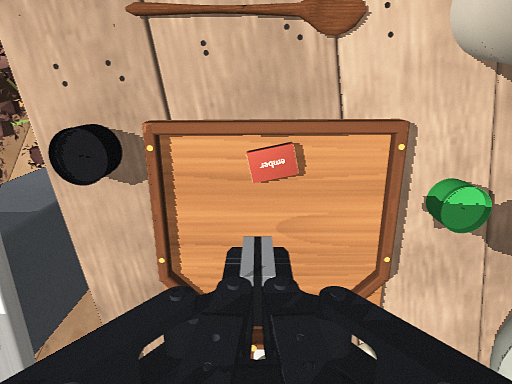

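```bash
cat > s10.py <<'E'
from h import *
z=np.load('side.npz'); d0={k:z[k] for k in z.files}
c=best(w(-.20,-.02,.42),(0,1),0)
if c: env.goto_joints(c[0][3])
a=snap('side','side10.png')
W=cloud(a); B=(W[...,:2]-O)@np.c_[BX,BY]; Z=W[...,2]
im=a['image'].astype(int)
# leaf top: line fit of points z .042-.05 near x -.004
m=(abs(B[...,0]+.004)<.02)&(abs(B[...,1])<.05)&(Z>.04)&(Z<.0495); g=B[m]
lo,hi=[np.median(g[(g[:,1]>l)&(g[:,1]<h)],0) for l,h in((-.035,-.015),(.0,.025))]; print('leaf',lo,hi)
for n,x,r,h in (('c2',.0355,.0285,.051),('c0',.0955,.0315,.055),('c1',.157,.03,.053)):
    m=(abs(B[...,0]-x)<r+.004)&(abs(B[...,1])<.036)&(Z>h-.006)&(Z<h+.005); q=B[m]
    A=np.c_[2*q,np.ones(len(q))]; print(n,len(q),q.min(0).round(4),q.max(0).round(4))
m=(B[...,0]>.18)&(B[...,0]<.21)&(abs(B[...,1])<.03)&(Z>.023)&(Z<.032); print('stop top x',np.percentile(B[m][:,0],[2,50,98]))
df=np.abs(a['image'].astype(int)-d0['image'].astype(int)).max(-1)
for n,(u,v) in dict(mb0=(262,282),soap=(215,203),mb1=(223,184),bell=(192,165),tumb=(247,145)).items(): print(n,(W[v,u]-cloud(d0)[v,u]).round(4))
cv2.imwrite('pics/side10c.png',cv2.resize(a['image'][125:310,140:390],None,fx=3.2,fy=3.2,interpolation=cv2.INTER_CUBIC)[:,:,::-1])
print(observe()['t'])
E
python3 s10.py
```

```text
leaf [-0.0055465  -0.02416756] [-0.00354746  0.0118645 ]
c2 94 [ 0.0038 -0.0297] [0.0678 0.0274]
c0 90 [ 0.0602 -0.0288] [0.1289 0.0327]
c1 79 [ 0.123  -0.0287] [0.1894 0.0299]Traceback (most recent call last):
  File "s10.py", line 14, in <module>
    m=(B[...,0]>.18)&(B[...,0]<.21)&(abs(B[...,1])<.03)&(Z>.023)&(Z<.032); print('stop top x',np.percentile(B[m][:,0],[2,50,98]))
                                                                                              ~~~~~~~~~~~~~^^^^^^^^^^^^^^^^^^^^^
    return _quantile_unchecked(
        a, q, axis, out, overwrite_input, method, keepdims, weights)
    return _ureduce(a,
                    func=_quantile_ureduce_func,
    ...<5 lines>...
                    overwrite_input=overwrite_input,
                    method=method)
    r = func(a, **kwargs)
    result = _quantile(arr,
                       quantiles=q,
    ...<2 lines>...
                       out=out,
                       weights=wgt)
    slices_having_nans = np.isnan(arr[-1, ...])
                                  ~~~^^^^^^^^^
IndexError: index -1 is out of bounds for axis 0 with size 0
```

```bash
cat > s11.py <<'E'
from h import *
z=np.load('side.npz'); d0={k:z[k] for k in z.files}
a=snap('side'); W=cloud(a); W0=cloud(d0)
for n,(u,v) in dict(mb0=(262,282),soap=(215,203),mb1=(223,184),bell=(192,165),tumb=(247,150)).items(): print(n,(W[v,u]-W0[v,u]).round(4))
cv2.imwrite('pics/side11c.png',cv2.resize(a['image'][155:225,215:300],None,fx=8,fy=8,interpolation=cv2.INTER_CUBIC)[:,:,::-1])
# near face of leaf
B=(W[...,:2]-O)@np.c_[BX,BY]; Z=W[...,2]
m=(abs(B[...,0]+.008)<.008)&(abs(B[...,1])<.036)&(Z>.019)&(Z<.042); g=B[m]
k=np.polyfit(g[:,1],g[:,0],1); r=g[:,0]-np.polyval(k,g[:,1]); ok=abs(r)<2*r.std(); k=np.polyfit(g[ok,1],g[ok,0],1); print('front face x=',k,r.std(),len(g))
print(observe()['t'])
E
python3 s11.py
```

```text
mb0 [0.     0.0006 0.0006]
soap [-0.0002  0.0028  0.002 ]
mb1 [-0.0001  0.0021  0.0013]
bell [ 0.0008 -0.0053 -0.003 ]
tumb [-0.     -0.0004 -0.0002]
front face x= [-0.01206782 -0.00679343] 0.0015374142522821552 196
43.7417
```

View pics/side11c.png

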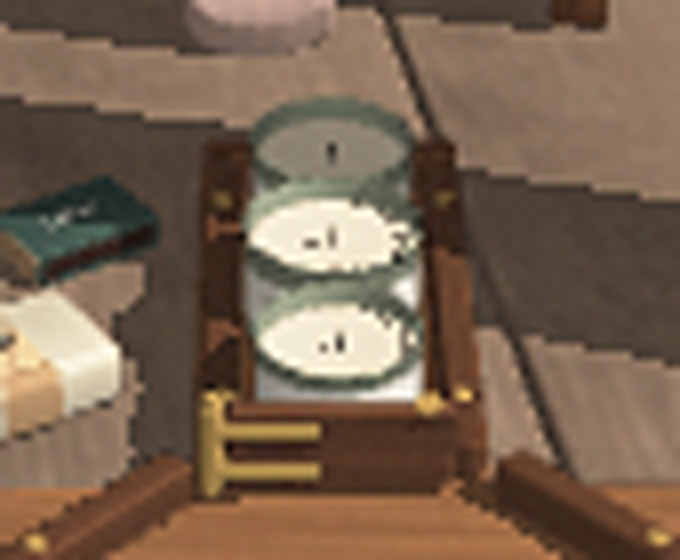

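The close view shows the three tins in line in the lane, with the leaf flat across the mouth against both rails' ends. I'm handing the job in.

```bash
python3 -c "
from h import *
env.job_done(); print(observe()['t'])"
```

```text
the job is handed in; nothing more can be done
the job is handed in; nothing more can be done
```

The three candle tins stand in a single row against the lane's end stop, and the swing gate is shut behind them. I handed the job in just after 43.7 s. I used the fingertips, just above rail height, to slide in candle_1, then candle_0, then candle_2. Then I pushed the gate round its pin until it met a firm stop.

**Tins:** Each tin's push ended on a clear force rise of 16–18 N, within 2–3 mm of the position expected for a full row. The last view shows all three upright.

**Gate:** The front face of the leaf measured within about 0.012 rad of square, at x ≈ -7 mm against -8 mm expected, so it is shut. Two cruder checks suggested tilts of about 0.018 and 0.055 rad in opposite directions. I put those down to depth noise and tin-rim points in the sample.

**Other objects:** Depth readings before and after differ by under 1 mm for the field matchbox and the tumbler, 2–3.5 mm for the soap and the other matchbox, and about 6 mm for the bell. The arm never came near any of these three, so I take that as depth noise. The green and black look-alikes were left alone.

**Not checked:** The end stop itself was hidden behind the last tin in the final view, so contact there rests on the force readings. One check script stopped with an error for the same reason; I repeated the checks it had not reached, except the end-stop one.

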